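# Put the sewing-kit case away and slide the tower's cover shut

## Robot

A 6-joint arm with a two-finger parallel gripper is mounted at the origin on the work surface. World frame = base frame: x ahead of the robot, y to its left, z up, the work surface at z = 0. Lengths are in m, angles in rad, forces in N, time in s.
With the tool pointing down it reaches from about 0.35 to 0.775 m from the base axis. Payload 7.3 kg.
Tool frame: the origin (TCP) lies midway between the tips of the shut fingers; the grasp point (between the pads) lies 19 mm behind it (tcp_to_grasp is the distance from the TCP to the grasp point, in m); z points along the fingers, y is the line along which they close (so a half turn about z gives the same grasp; the last joint's range is limited). The gripper opens to 92 mm and grips with 3 to 60 N. Pads are 19 mm wide; open, the fingers measure 130 mm over their backs; the gripper's body (75 mm by 190 mm) begins 47 mm behind the grasp point.
Start: joints at [1.025, 0.342, 1.524, -0, 1.275, -0.146], TCP at [0.204, 0.484, 0.227] pointing down, gripper open.
Joint ranges: [-2.53, 2.53], [-0.77, 2.02], [0.04, 2.7], [-1, 4.14], [0.28, 2.66], [-3.11, 3.11]. Speed limits (rad/s): [2.57, 2.57, 3.14, 3.14, 3.14, 3.14].

## Interface

Orientations are given as [roll, pitch, yaw] about the fixed x, y, z axes, in that order (R = Rz(yaw) Ry(pitch) Rx(roll)).
In Python, from cell import observe, read_camera, calibration, hand_in, tcp_to_grasp gives the robot as it stands.
- The arm moves only by the tool send_rows, never from a script. Its argument "targets" is a list of rows, each a list of 5 numbers: the opening, from 0 (shut) to 1 (fully open), then the shift along the world's x, y, z in m, then the turn about the world's z in rad. A call has 1 to 5 rows; each row shifts and turns the commanded pose from where the row before left it; what a row does not reach is not made up. A row lasts 1/10 s, in which the tool goes at most 50 mm and 8.59 degrees, less where a joint would pass 70% of its speed; a pose out of reach is approached as far as the arm can. A call is refused whole if a number of a shift passes 0.05 or a number of a turn 0.15, either way. A call with a gripper value outside its range is refused whole. The fingers move at their own pace and stop on an object; "grip_force" is the grip in N (left out, the last holds). Time passes only in rows, so rows that do not move let the fingers close. It gives the time, the measured TCP pose, the force, the opening and the grip force at its end, in the units of the state.
- observe(): the state, without advancing time (a new reading comes with each control period).
- read_camera(name): name is "scene" or "top"; returns (picture, depth): 480x640x3 uint8, red, green, blue; 480x640 float32, m along the optical axis (not along the pixel's ray), 0 where there is no reading.
- calibration(name): a dict with "intrinsics" (3x3 intrinsics, pixels), "k1" (the pictures are not rectified: a ray, as slopes to the right and down, at radius r is drawn at 1 + k1 r^2 times it, then the intrinsics apply), "world_to_cam" (4x4, takes a point from world to camera coordinates). Camera axes: x right, y up, looking along -z (the intrinsics and any distortion apply to the point x, -y, -z); pixel columns grow to the right and rows downward; lengths in m; the calibration is good to about 2 mm. A picture is of the moment at which its call begins. calibration takes no time and is no camera call.
- hand_in(): hands the job in; it is judged then, once.
The state is a dict: "time": time; "qpos": joint angles; "qvel": joint speeds; "joint_efforts": joint torques, N m; "tool_pos": TCP position; "tool_rot": TCP orientation; "contact_force": force on the tool from outside, world axes, zero at the start; "torque": the same for the moment, N m; "opening": finger opening in m; "grip_force": force on a finger pad.
Only numpy, scipy, OpenCV 4.12 (cv2) and the standard library are available. Lean on these libraries where they do the work, as an engineer would, in place of code of your own. Each camera call takes 0.05 s, during which the arm holds its last target. There are 200 camera calls.

## Task

Put the teal sewing-kit case away in the top of the drawer tower: lift the orange brush off the top and lay it flat, bristles down, in the upturned blue bucket lid beside the dark tin, stand the case fully down in the empty slot next to its grey twin, then slide the white cover fully shut over the compartment. Leave everything else standing where it is.

Things in the scene. Friction and masses are not known exactly. Their poses are not given: they have to be found in the camera images.
- tower: Beige plastic three-drawer tower, fixed, 260 (its x) x 290 (its y) x 210 mm high; origin at the centre of its underside, z up; drawer fronts look to its +x, away from the robot. On its flat top (height 210) two rails 10 mm wide and 12 mm high (tops at height 222) run along y over the full width, centred at x = -102 and x = 12 mm; the cover slides between them.
- well (a point): Centre of the mouth of the open well sunk in the tower's top, at tower x -45, y -80, height 210 mm, axes as the tower's. The well is 94 mm (x) by 120 mm (y), 60 mm deep. Two upright slots run along x on its floor, at y = -26 (empty) and y = +28 mm (grey twin) from this point.
- slot (a point): Centre of the floor of the empty slot (tower x -45, y -106, height 150 mm), axes as the tower's. The slot is 94 mm long along x, 21 mm wide along y, between two ribs 6 mm thick and 24 mm high with rounded tops; above the ribs the well is open for fingers: 25 mm free beside a seated case on one side, 36 mm on the other.
- cover (a joint): Slide of the white cover, in m: 0 = fully shut over the well, 0.132 = fully open; it grows as the cover goes to the tower's +y. The cover is a plate 102 (x) x 132 (y) x 6 mm, underside 1 mm above the tower's top; shut, it spans tower y -146 to -14 mm. It starts anywhere from partly over the well to open. Friction about 1.2 N.
- cover_grip (a point): Middle of the top edge of the grey ridge by which the cover is slid. The ridge stands in the middle of the cover: 50 mm long along the tower's x, 14 mm thick along y, 24 mm high; this point is 241 mm above the tower's origin.
- case: Teal sewing-kit case with a white seam, a flat rigid slab 84 (x) x 18 (y) x 56 mm high (z), standing on its long edge on the rubber mat; origin at the centre of its underside; about 90 g.
- brush: Stiff brush, orange back 145 (x) x 46 (y) x 16 mm over a cream bristle block 136 x 38 x 20 mm (rigid), 36 mm high in all; origin at the centre of the bristles' underside, z up when bristles are down. It starts bristles down across the two rails, over the well.
- lid: Upturned blue bucket lid, fixed, a round tray 240 mm across; origin at the centre of its underside; inner floor 4 mm above the origin, rim 14 mm high, 5 mm thick. It lies on one side of the tower and the mat on the other; which side varies.
- mat: Black rubber mat, fixed, 220 x 220 x 4 mm, origin at the centre of its underside.
- twin: Grey case, the same size as the teal one, standing in the other slot; origin at the centre of its underside. Leave alone.
- roller: Chrome lint roller, 182 mm long along x, 45 mm high, lying on the tower's top; origin on its underside. Leave alone.
- jar: Glass jar, 60 mm across, 80 mm high, on the tower's top; origin at the centre of its underside. Leave alone.
- tin: Dark round tin, 48 mm across, 25 mm high, standing in the blue lid about 78 mm from the lid's centre; origin at the centre of its underside. Leave alone.
- tub: Yellow cup, 60 mm across, 70 mm high, on the mat; origin at the centre of its underside. Leave alone.
- amber: Amber glass jar, 50 mm across, 85 mm high, on the mat; origin at the centre of its underside. Leave alone.
- soap: Green soap bar, 55 x 40 x 28 mm, on the mat; origin at the centre of its underside. Leave alone.
Mind the look-alikes: they are no part of the job. Of the things like the case, leave any that is brown or purple; of the rest the smaller one is meant.

How it is judged:
By the outcome, as a careful person would: the job done as asked, in the order asked, and still so for the second after the job is handed in, with the robot touching nothing.
It also fails if it takes over 72 s, if anything falls off the work surface, if the arm or the gripper's body presses on something with over 40 N, if the wrist force passes 120 N, or if a joint passes its speed limit or range.

## Working session

There is one attempt and no reset: what is moved stays moved. The work goes in short steps, Python scripts to look and compute and a tool call to move; the robot and the scene stay as the last step left them, time stands still between calls to the robot, and variables do not carry over. Pictures are saved under pics/ and viewed, at most 10 in all, crops included, and the job is handed in when it is done.

Besides the shell and the picture viewer there is one more tool, called after "Request:" by a JSON object that holds its "fn" and its "kwargs". send_rows: Moves the arm, as the interface text tells. Its arguments: {"type":"object","properties":{"targets":{"type":"array","items":{"type":"array","items":{"type":"number"}}},"grip_force":{"type":"number"}},"required":["targets"]}

```bash
mkdir -p pics; ls
cat > h.py <<'E'
import numpy as np, cv2
from cell import observe, read_camera, calibration, hand_in, tcp_to_grasp
def grab(n,tag):
    p,d=read_camera(n); np.savez(f'{n}_{tag}.npz',p=p,d=d); cv2.imwrite(f'pics/{n}_{tag}.png',p[:,:,::-1]); return p,d
def rays(n,uv):
    c=calibration(n); K=np.array(c['intrinsics']); M=np.array(c['world_to_cam'])
    uv=np.atleast_2d(np.asarray(uv,float))
    D=np.array([c['k1'],0,0,0,0])
    s=cv2.undistortPoints(uv[:,None],K,D)[:,0]
    R=M[:3,:3];o=-R.T@M[:3,3]
    dc=np.c_[s[:,0],-s[:,1],-np.ones(len(s))]
    return o,dc@R
def onplane(n,uv,z):
    o,d=rays(n,uv); return o+d*((z-o[2])/d[:,2])[:,None]
def pts(n,d,uv):
    uv=np.atleast_2d(uv).astype(int); o,r=rays(n,uv); return o+r*d[uv[:,1],uv[:,0]][:,None]
def cloud(n,d):
    v,u=np.mgrid[:480,:640]; return pts(n,d,np.c_[u.ravel(),v.ravel()]).reshape(480,640,3)
E
python3 - <<'E'
from h import *
for n in('scene','top'):
    p,d=grab(n,'a'); c=calibration(n);print(n,c['k1'],rays(n,[[320,240]]),(d>0).mean())
print(observe(),tcp_to_grasp)
E
```

```text
pics
scene -0.06423628045028533 (array([ 1.33241895, -0.29477908,  0.96696644]), array([[-0.69671441,  0.23213844, -0.67881207]])) 0.995830078125
top -0.16696984557237982 (array([0.33673715, 0.01109594, 1.69201471]), array([[ 0.08403315, -0.00151074, -0.99648273]])) 0.9959244791666667
{'time': 0.1, 'qpos': array([ 1.02502547e+00,  3.42610415e-01,  1.52489575e+00,  2.41056847e-05,
        1.27540390e+00, -1.45991147e-01]), 'qvel': array([-0.00161392, -0.00104579, -0.00262184, -0.0004813 ,  0.00104296,
        0.00027933]), 'joint_efforts': array([ 2.25886135e-03, -4.32002807e+01, -2.44694316e+01,  7.20862881e-02,
        5.26738772e-02, -2.38934189e-05]), 'tool_pos': array([0.20412197, 0.48331158, 0.22614558]), 'tool_rot': array([-3.14029261e+00, -2.14454283e-04,  2.74180577e+00]), 'contact_force': array([ 0.5169946 , -0.69602016, -0.42618314]), 'torque': array([-0.08832231,  0.01041554,  0.00323485]), 'grip_force': 0.0, 'opening': 0.09140287329171977} 0.0188
```

View pics/scene_a.png

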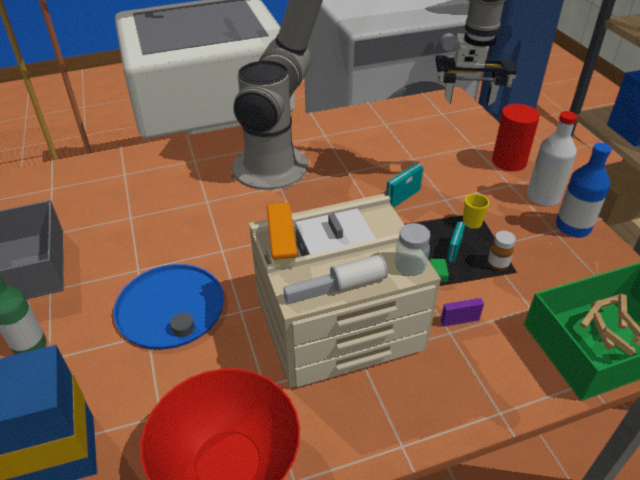

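View pics/top_a.png

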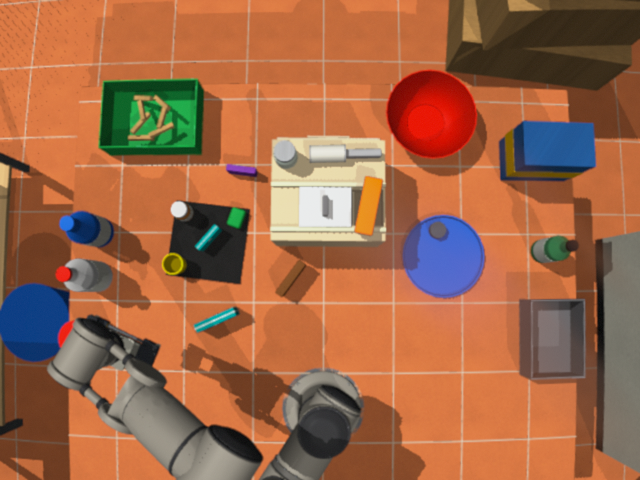

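The scene view shows the brush at (281,230), cover ridge at (335,228), two teal cases (the smaller one on the mat at (456,241)), the lid at (170,305) and the tin at (181,324). In the top view the brush is at (369,206), the ridge at (326,206), the small teal case at (207,238) and the lid at (443,256). The larger teal case at (216,319) and the brown one are decoys.

```bash
cat >> h.py <<'E'
def load(n,t): f=np.load(f'{n}_{t}.npz'); return f['p'],f['d']
def comps(m,minA=40):
    k,l,s,c=cv2.connectedComponentsWithStats(m.astype(np.uint8)); return [(l==i,s[i],c[i]) for i in range(1,k) if s[i][4]>=minA]
def rect(P):
    (c,s,a)=cv2.minAreaRect((P[:,:2]*1000).astype(np.float32)); return np.round(c,1),np.round(s,1),round(a,1)
E
cat > m.py <<'E'
from h import *
import sys
t=sys.argv[1]
rng={'orange':((8,200,150),(20,255,255)),'teal':((82,120,60),(98,255,255)),'blue':((104,150,60),(120,255,255)),'white':((0,0,150),(180,40,255)),'dark':((90,0,20),(130,130,110)),'beige':((15,25,120),(35,110,255))}
for n in('top','scene'):
    p,d=load(n,t);C=cloud(n,d);h=cv2.cvtColor(p,cv2.COLOR_RGB2HSV)
    for k,(a,b) in rng.items():
        m=cv2.inRange(h,a,b)>0
        ok=(d>0)&(abs(C[:,:,1])<.5)&(C[:,:,0]>.2)&(C[:,:,0]<.8)&(C[:,:,2]>-.02)&(C[:,:,2]<.35)
        for mm,s,c in comps(m&ok):
            P=C[mm]; zt=np.percentile(P[:,2],90); T=P[P[:,2]>zt-.006]
            print(n,k,c.astype(int),len(P),'z',np.round(np.percentile(P[:,2],[5,50,95])*1000,1),'top',len(T),*rect(T))
E
python3 m.py a
python3 - <<'E'
import cv2;p=cv2.imread('pics/top_a.png')[120:260,255:400];cv2.imwrite('pics/c1.png',cv2.resize(p,None,fx=4,fy=4,interpolation=2))
E
```

```text
top orange [368 205] 976 z [252.8 257.8 263.3] top 709 [ 543.6 -109.2] [ 43.1 139.6] 78.5
top teal [207 237] 253 z [ 2.7 57.4 64.6] top 135 [480.2 324.3] [19.6 84.7] 48.6
top teal [213 316] 121 z [74.8 79.5 85.9] top 79 [260.7 296.8] [  7.7 117.5] 24.9
top teal [216 321] 143 z [72.7 80.  86.1] top 87 [247.4 289.7] [  9.1 114.3] 24.6
top blue [448 249] 2909 z [-2.3  4.2 11.6] top 1549 [ 456.8 -368. ] [188.2 184.2] 85.7
top white [283 150] 365 z [285.5 290.2 295.1] top 287 [673.5  97.4] [50.6 48.8] 1.6
top white [327 152] 543 z [242.8 251.2 258. ] top 307 [678.2  -7.5] [36.3 89.7] 0.2
top white [364 151] 223 z [234.7 240.1 244.8] top 176 [ 681.1 -101.9] [17.6 83.1] 0.6
top white [322 206] 2456 z [211.9 217.8 224.3] top 1483 [546.7  26.6] [209.9 121.2] 89.4
top white [178 208] 196 z [82.9 88.9 95.3] top 119 [557. 401.] [41.9 40.3] 36.3
top dark [147 344] 86 z [312.6 331.3 337.8] top 45 [204.1 406.7] [ 7.7 42.1] 1.3
top beige [321 187] 6833 z [201.6 210.6 224.4] top 1379 [589.7 -10.8] [289.  260.9] 89.4
scene orange [280 229] 1255 z [254.5 257.1 259.3] top 1229 [ 545.2 -108.8] [ 44.6 147
[... 1268 characters left out ...]
474.9] [56.1 14.4] 63.3
scene dark [450  77] 64 z [300.4 310.1 315.2] top 37 [211.9 414.1] [15.2 23.6] 3.3
scene dark [471  78] 83 z [302.2 306.7 309.2] top 76 [227.8 465.1] [73.8 13.5] 70.1
scene dark [334 226] 87 z [220.6 236.8 241.4] top 53 [547.7  -4.8] [47.6 11.5] 5.2
scene dark [417 245] 165 z [  3.2 280.  287.3] top 84 [688.  92.] [50.3 22.2] 64.5
scene dark [314 290] 463 z [215.  226.5 241. ] top 123 [685.2 -97.1] [39.  93.4] 2.4
scene dark [181 324] 431 z [ 9.6 26.9 30. ] top 318 [ 510.3 -326.7] [48.6 44.8] 4.9
scene beige [354 295] 14758 z [ 46.1 204.7 220.9] top 6142 [591.6  -9.4] [290.8 265.1] 90.0
scene beige [593 310] 103 z [58.1 62.5 67.4] top 85 [791.9 473.3] [16.7 62.8] 26.2
```

View pics/c1.png

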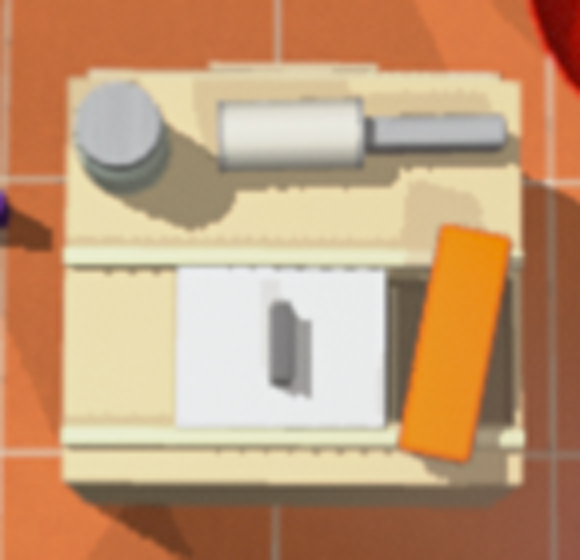

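The crop shows the brush lying at about -11° to the tower's x axis (corners (440,225), (510,240), (470,460), (400,447)). The cover leaves about 80 mm of the well open. I'm moving to the brush.

Request:
{"fn": "send_rows", "kwargs": {"targets": [[1, 0, 0, 0.05, 0], [1, 0.01, -0.02, 0.04, 0], [1, 0.024, -0.042, 0, 0], [1, 0.024, -0.042, 0, 0], [1, 0.024, -0.042, 0, 0]]}}

```text
time: 0.6
tool_pos: [0.2866, 0.3361, 0.3167]
tool_rot: [3.142, 0.0, 2.743]
contact_force: [0.6, 0.5, -0.2]
opening: 0.0917
grip_force: 0.0
```

Request:
{"fn": "send_rows", "kwargs": {"targets": [[1, 0.024, -0.042, 0, 0.05], [1, 0.024, -0.042, 0, 0.05], [1, 0.024, -0.042, 0, 0.05], [1, 0.024, -0.042, 0, 0.05], [1, 0.024, -0.042, 0, 0]]}}

```text
time: 1.1
tool_pos: [0.4067, 0.1257, 0.3166]
tool_rot: [3.141, -0.0, 2.943]
contact_force: [-0.0, 1.1, 0.4]
opening: 0.0917
grip_force: 0.0
```

Request:
{"fn": "send_rows", "kwargs": {"targets": [[1, 0.024, -0.042, 0, 0], [1, 0.024, -0.042, 0, 0], [1, 0.024, -0.042, 0, 0], [1, 0.02, -0.04, 0, 0], [1, 0.02, -0.03, 0, 0]]}}

```text
time: 1.6
tool_pos: [0.5187, -0.071, 0.3162]
tool_rot: [-3.141, -0.001, 2.94]
contact_force: [-0.0, 1.3, 0.7]
opening: 0.0918
grip_force: 0.0
```

Run:
```python
from h import *
o=observe();print(o['time'],o['tool_pos'],o['tool_rot'],o['contact_force'])
def pca(P):
    c=np.median(P[:,:2],0);w,v=np.linalg.eigh(np.cov((P[:,:2]-c).T));a=v[:,1];return np.degrees(np.arctan2(a[1],a[0]))
for n in('top','scene'):
    p,d=load(n,'a');C=cloud(n,d);h=cv2.cvtColor(p,cv2.COLOR_RGB2HSV)
    m=(cv2.inRange(h,(8,200,150),(20,255,255))>0)&(C[:,:,2]>.24)&(abs(C[:,:,1]+.11)<.15)
    print(n,'brush',rect(C[m]),pca(C[m]))
    m=(C[:,:,2]>.045)&(C[:,:,2]<.075)&(np.hypot(C[:,:,0]-.482,C[:,:,1]-.325)<.06)
    print('case',rect(C[m]),pca(C[m]),C[m].mean(0),m.sum())
    m=(C[:,:,2]>.018)&(C[:,:,2]<.04)&(np.hypot(C[:,:,0]-.510,C[:,:,1]+.327)<.06)
    print('tin',rect(C[m]))
    m=(cv2.inRange(h,(45,100,40),(80,255,255))>0)&(C[:,:,2]>.022)&(C[:,:,2]<.045)&(np.hypot(C[:,:,0]-.5,C[:,:,1]-.3)<.13)
    if m.sum()>5:print('soap',rect(C[m]))
    m=(cv2.inRange(h,(104,100,40),(125,255,255))>0)&(C[:,:,2]>.007)&(C[:,:,2]<.022)&(np.hypot(C[:,:,0]-.44,C[:,:,1]+.344)<.16)
    P=C[m];A=np.c_[2*P[:,:2],np.ones(len(P))];x=np.linalg.lstsq(A,(P[:,:2]**2).sum(1),rcond=None)[0];print('lid rim fit',x[:2],np.sqrt(x[2]+x[:2]@x[:2]),len(P))
```

```text
1.6 [ 0.51874469 -0.07096978  0.31621327] [-3.14145821e+00 -9.00256176e-04  2.94009618e+00] [-0.0037772   1.27247543  0.69054065]
top brush (array([466.9, -77.4]), array([ 64.3, 308.2]), 67.6) 165.70379055736004
case (array([480.7, 324.9]), array([21.2, 84.8]), 47.7) 138.07333233266172 [0.48035104 0.3241609  0.05893038] 224
tin (array([ 525.8, -313.2]), array([82.1, 72.5]), 73.5)
soap (array([540., 249.]), array([38.6, 54. ]), 70.6)
lid rim fit [ 0.43556822 -0.35063163] 0.09057045765253875 1482
scene brush (array([ 545.2, -108.8]), array([ 44.6, 147.6]), 78.8) 169.20328000896254
case (array([480.9, 326.5]), array([18.4, 90.5]), 48.8) 138.72768416179943 [0.48691833 0.32160486 0.05797054] 233
tin (array([ 524.1, -330.7]), array([46.2, 78.6]), 71.1)
soap (array([543.1, 249.6]), array([36.6, 54.6]), 68.5)
lid rim fit [ 0.43635452 -0.34415585] 0.11251008662497222 991
```

Request:
{"fn": "send_rows", "kwargs": {"targets": [[1, 0.026, -0.038, 0, 0.01], [1, 0, 0, -0.04, 0], [1, 0, 0, -0.03, 0], [1, 0, 0, -0.015, 0], [1, 0, 0, 0, 0]], "grip_force": 20}}

```text
time: 2.1
tool_pos: [0.5429, -0.106, 0.2288]
tool_rot: [3.141, -0.006, 2.951]
contact_force: [-0.5, -0.1, -0.3]
opening: 0.092
grip_force: 0.0
```

Request:
{"fn": "send_rows", "kwargs": {"targets": [[0.3, 0, 0, 0, 0], [0.3, 0, 0, 0, 0], [0.3, 0, 0, 0, 0], [0.3, 0, 0, 0, 0], [0.3, 0, 0, 0, 0]]}}

```text
time: 2.6
tool_pos: [0.5445, -0.1064, 0.2323]
tool_rot: [-3.142, 0.001, 2.952]
contact_force: [0.6, 0.1, -1.0]
opening: 0.0567
grip_force: 0.0
```

Request:
{"fn": "send_rows", "kwargs": {"targets": [[0.3, 0, -0.002, 0, 0], [0.3, 0, 0, 0, 0], [0.3, 0, 0, 0, 0], [0.3, 0, 0, 0.02, 0], [0.3, 0, 0, 0.04, 0]]}}

```text
time: 3.1
tool_pos: [0.5428, -0.1079, 0.2891]
tool_rot: [3.14, -0.008, 2.952]
contact_force: [1.8, -0.2, -0.9]
opening: 0.0458
grip_force: 20.0
```

Request:
{"fn": "send_rows", "kwargs": {"targets": [[0.3, -0.018, -0.04, 0.01, -0.14], [0.3, -0.018, -0.04, 0, -0.14], [0.3, -0.02, -0.04, 0, -0.14], [0.3, -0.02, -0.04, 0, -0.14], [0.3, -0.02, -0.04, 0, -0.14]]}}

```text
time: 3.6
tool_pos: [0.4473, -0.3096, 0.3015]
tool_rot: [3.141, -0.0, 2.246]
contact_force: [-0.0, -0.4, -2.3]
opening: 0.0459
grip_force: 20.0
```

Request:
{"fn": "send_rows", "kwargs": {"targets": [[0.3, -0.02, -0.03, 0, -0.14], [0.3, -0.01, -0.01, 0, -0.14], [0.3, 0, 0, 0, -0.14], [0.3, 0, 0, 0, -0.03], [0.3, 0, 0, -0.02, 0]]}}

```text
time: 4.1
tool_pos: [0.4189, -0.3495, 0.2835]
tool_rot: [3.139, 0.004, 1.8]
contact_force: [0.8, 0.4, -1.5]
opening: 0.0458
grip_force: 20.0
```

```bash
python3 - <<'E'
from h import *
for n in('top','scene'):grab(n,'b')
o=observe();print(o['tool_pos'],o['tool_rot'],o['qpos'])
E
python3 m.py b | grep -E "orange|dark|blue|white"
python3 - <<'E'
import cv2;p=cv2.imread('pics/top_b.png')[120:310,260:500];cv2.imwrite('pics/c2.png',cv2.resize(p,None,fx=3,fy=3,interpolation=2))
E
```

```text
[ 0.41739952 -0.34750699  0.27933138] [-3.13921932 -0.00450188  1.8015973 ] [-8.35471369e-01  3.44084254e-01  1.37485619e+00  9.95426051e-05
  1.42774042e+00 -1.06629213e+00]
top blue [432 247] 1624 z [-2.4  4.3 11.4] top 904 [ 464.8 -308.8] [125.8 211.5] 47.3
top blue [461 277] 168 z [-2.1  4.   9.4] top 113 [ 372.2 -404.4] [50.3 37.2] 47.4
top white [283 150] 369 z [284.5 289.9 294.6] top 281 [672.2  97.4] [49.1 49.8] 57.2
top white [326 152] 535 z [242.7 251.4 257.7] top 324 [679.1  -7.7] [33.8 90.2] 1.4
top white [365 151] 209 z [235.4 240.  245.6] top 149 [ 681.6 -101.9] [83.1 16.6] 89.6
top white [326 208] 2204 z [211.6 217.5 223.7] top 1380 [541.7 -44.5] [214.7 112.5] 89.9
top white [178 208] 205 z [80.8 88.8 94. ] top 152 [556.1 400.3] [43.9 40.3] 30.7
scene orange [171 185] 107 z [297.3 303.9 306.2] top 87 [ 407.3 -283.6] [14.8 42.8] 89.7
scene orange [116 198] 56 z [302.2 304.2 306.4] top 56 [ 421.8 -385.4] [18.5 22.3] 0.4
scene orange [101 206] 82 z [299.7 303.1 305.2] top 80 [ 433.9 -413.6] [43.6 10. ] 12.7
scene blue [167 304] 6595 z [-0.1  3.3 12.3] top 3574 [ 435.9 -34
[... 695 characters left out ...]
.1  24.9] [  7.7 132. ] 0.5
scene white [320 315] 111 z [197.5 200.2 202.6] top 111 [725.4 -91.8] [ 8.  96.4] 0.4
scene dark [342 121] 142 z [213.1 237.  260.8] top 29 [203.5 141.1] [ 8.1 21.4] 16.6
scene dark [334 226] 144 z [217.  236.5 242.6] top 75 [548.   -3.5] [48.3 11. ] 0.9
scene dark [410 244] 103 z [275.8 281.6 286.8] top 62 [688.9  83.4] [42.1 12.9] 46.6
scene dark [429 248] 59 z [  0.7 245.5 282.2] top 7 [690.5 117.9] [ 0.5 11.1] 48.3
scene dark [302 248] 45 z [176.2 197.7 206.9] top 20 [561. -68.] [30.8  5.5] 1.7
scene dark [316 289] 360 z [215.7 223.9 243. ] top 68 [694.2 -92.9] [37.1 93.9] 14.9
scene dark [181 324] 435 z [10.1 26.6 30.4] top 314 [ 510.9 -326.6] [48.8 44.7] 5.6
```

View pics/c2.png

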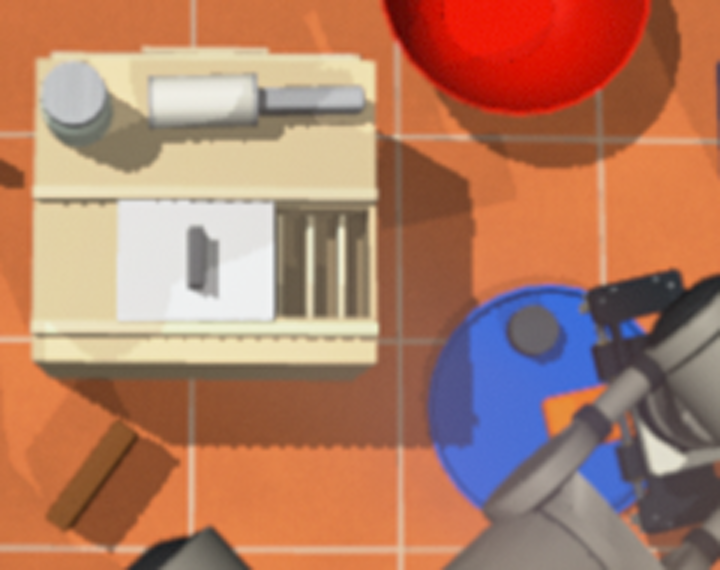

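The picture shows the well with its two ribs (310,260) and (343,260) beyond the cover edge at 274, the tin at (535,330), and the brush held over the lid. I'm lowering it.

Request:
{"fn": "send_rows", "kwargs": {"targets": [[0.3, 0, 0, -0.05, 0], [0.3, 0, 0, -0.05, 0], [0.3, 0, 0, -0.05, 0], [0.3, 0, 0, -0.05, 0], [0.3, 0, 0, -0.04, 0]]}}

```text
time: 4.7
tool_pos: [0.4179, -0.3478, 0.0396]
tool_rot: [-3.141, -0.002, 1.802]
contact_force: [0.2, 0.6, -1.3]
opening: 0.0459
grip_force: 20.0
```

Request:
{"fn": "send_rows", "kwargs": {"targets": [[0.3, 0, 0, -0.012, 0], [0.3, 0, 0, -0.005, 0], [0.3, 0, 0, 0, 0]]}}

```text
time: 5.0
tool_pos: [0.4191, -0.3492, 0.0259]
tool_rot: [3.141, 0.002, 1.802]
contact_force: [-0.0, -0.2, -1.3]
opening: 0.0459
grip_force: 20.0
```

Run:
```python
from h import *
# tower / well / rib lines in both views of 'b'
for n in('top','scene'):
    p,d=load(n,'b');C=cloud(n,d)
    for z0,z1,nm in((.168,.182,'ribs'),(.206,.2145,'top'),(.2145,.2185,'cover')):
        m=(C[:,:,2]>z0)&(C[:,:,2]<z1)&(C[:,:,0]>.51)&(C[:,:,0]<.58)&(C[:,:,1]>-.17)&(C[:,:,1]<.15)
        H,e=np.histogram(C[m][:,1]*1000,bins=np.arange(-170,150,4));print(n,nm,[(int(a),int(b)) for a,b in zip(e,H) if b>3 and (a<-20)])
    m=(C[:,:,2]>.217)&(C[:,:,2]<.228)&(abs(C[:,:,0]-.546)<.075)&(abs(C[:,:,1]+.01)<.16)
    for lo,hi in((.48,.5),(.594,.613)):
        q=C[m&(C[:,:,0]>lo)&(C[:,:,0]<hi)];print('rail',len(q),np.polyfit(q[:,1],q[:,0],1),q[:,1].min(),q[:,1].max(),q[:,2].mean())
    m=(C[:,:,2]>.205)&(C[:,:,2]<.23)&(abs(C[:,:,0]-.59)<.16)&(abs(C[:,:,1]+.01)<.18);print('tower top',rect(C[m]))
```

```text
top ribs [(-154, 5), (-134, 24), (-130, 26), (-106, 48), (-102, 24), (-78, 32), (-74, 17)]
top top [(-154, 49), (-70, 24), (-66, 4), (-62, 11), (-58, 10), (-50, 11), (-46, 5), (-42, 10), (-38, 7), (-34, 14), (-30, 12), (-26, 4), (-22, 15)]
top cover [(-70, 11), (-66, 12), (-62, 24), (-58, 13), (-54, 32), (-50, 26), (-46, 15), (-42, 24), (-38, 17), (-34, 23), (-30, 20), (-26, 12), (-22, 25)]
rail 510 [0.00759016 0.48943533] -0.15431008034132002 0.13459697054299766 0.22173022284465968
rail 495 [0.0042893  0.60191702] -0.15534123883123624 0.13364534205097167 0.22195387986815812
tower top (array([594.2,  -9.9]), array([290.8, 267.7]), 89.8)
scene ribs [(-158, 14), (-154, 21), (-134, 17), (-130, 26), (-106, 23), (-102, 22), (-78, 30), (-74, 33), (-70, 11)]
scene top [(-158, 6), (-154, 58), (-150, 13), (-70, 38), (-62, 4), (-58, 5), (-46, 6), (-42, 8), (-30, 4)]
scene cover [(-70, 24), (-66, 41), (-62, 47), (-58, 42), (-54, 44), (-50, 40), (-46, 46), (-42, 39), (-38, 46), (-34, 49), (-30, 45), (-26, 41), (-22, 47)]
rail 728 [0.00230452 0.49052132] -0.15396494110056486 0.1347043209835736 0.220675905209873
rail 752 [0.00102413 0.60399542] -0.15425461430514087 0.11000392845893381 0.2209093444507071
tower top (array([590.9,  -8.9]), array([267.2, 292.3]), 0.0)
```

Request:
{"fn": "send_rows", "kwargs": {"targets": [[0.3, 0, 0, -0.007, 0], [0.3, 0, 0, -0.003, 0], [0.3, 0, 0, 0, 0]]}}

```text
time: 5.3
tool_pos: [0.4185, -0.3485, 0.0152]
tool_rot: [3.141, 0.001, 1.802]
contact_force: [-0.4, -0.3, -0.3]
opening: 0.046
grip_force: 20.0
```

Request:
{"fn": "send_rows", "kwargs": {"targets": [[0.3, 0, 0, -0.0015, 0], [0.3, 0, 0, 0, 0], [0.65, 0, 0, 0, 0], [0.65, 0, 0, 0, 0], [0.65, 0, 0, 0, 0]]}}

```text
time: 5.8
tool_pos: [0.4183, -0.3484, 0.0132]
tool_rot: [3.142, 0.0, 1.802]
contact_force: [-0.4, -1.1, 0.1]
opening: 0.0592
grip_force: 0.0
```

Request:
{"fn": "send_rows", "kwargs": {"targets": [[0.65, 0, 0, 0.02, 0], [0.65, 0, 0, 0.05, 0], [0.65, 0, 0, 0.05, 0], [0.65, 0, 0, 0.05, 0], [0.65, 0, 0, 0.05, 0]]}}

```text
time: 6.3
tool_pos: [0.418, -0.348, 0.2353]
tool_rot: [3.141, -0.0, 1.802]
contact_force: [0.9, -1.3, 0.7]
opening: 0.0598
grip_force: 0.0
```

Run:
```python
from h import *
for n in('top','scene'):grab(n,'c')
for n in('top','scene'):
    Y=[[],[]]
    for t in 'bc':
        p,d=load(n,t);C=cloud(n,d)
        for i,y0 in enumerate((-.1295,-.1025)):
            m=(C[:,:,2]>.17)&(C[:,:,2]<.178)&(abs(C[:,:,0]-.546)<.035)&(abs(C[:,:,1]-y0)<.009); Y[i]+=list(C[m][:,1])
    print(n,[ (round(np.mean(y)*1000,2),len(y)) for y in Y])
    q=C[(abs(C[:,:,0]-.418)<.1)&(abs(C[:,:,1]+.348)<.1)&(C[:,:,2]>.036)&(C[:,:,2]<.05)];print('brush',rect(q),q[:,2].mean())
```

```text
top [(np.float64(-129.76), 88), (np.float64(-102.64), 115)]
brush (array([ 456.5, -327.9]), array([128.9, 120.5]), 14.7) 0.04086844652141428
scene [(np.float64(-128.92), 85), (np.float64(-101.84), 81)]
brush (array([ 420.6, -349.7]), array([ 49.1, 143.8]), 14.3) 0.038904901237443036
```

Request:
{"fn": "send_rows", "kwargs": {"targets": [[0.6, 0, 0.02, 0.045, 0.04], [0.6, 0, 0.045, 0.015, 0.04], [0.6, 0.005, 0.048, 0, 0.04], [0.6, 0.005, 0.048, 0, 0.04], [0.6, 0.005, 0.048, 0, 0.04]]}}

```text
time: 6.9
tool_pos: [0.433, -0.1376, 0.2929]
tool_rot: [3.141, -0.0, 2.003]
contact_force: [1.1, 0.6, 0.4]
opening: 0.0554
grip_force: 0.0
```

Request:
{"fn": "send_rows", "kwargs": {"targets": [[0.6, 0.005, 0.048, 0, 0.05], [0.6, 0.005, 0.048, 0, 0.05], [0.6, 0.005, 0.048, 0, 0.05], [0.6, 0.005, 0.048, 0, 0.05], [0.6, 0.005, 0.048, 0, 0.05]]}}

```text
time: 7.4
tool_pos: [0.458, 0.1026, 0.2929]
tool_rot: [-3.142, 0.0, 2.254]
contact_force: [-0.1, -0.2, 0.6]
opening: 0.0554
grip_force: 0.0
```

Request:
{"fn": "send_rows", "kwargs": {"targets": [[0.6, 0.005, 0.048, 0, 0.04], [0.6, 0.005, 0.048, 0, 0.04], [0.6, 0.005, 0.048, 0, 0.04], [0.6, 0.005, 0.048, 0, 0.04], [0.6, 0.003, 0.02, 0, 0]]}}

```text
time: 7.9
tool_pos: [0.4807, 0.3164, 0.292]
tool_rot: [-3.141, -0.001, 2.416]
contact_force: [-0.1, 0.3, -0.3]
opening: 0.0553
grip_force: 0.0
```

Run:
```python
from h import *
o=observe();print(o['time'],o['tool_pos'],o['tool_rot'])
# case in picture a: midline of the top edge from both views
for n in('top','scene'):
    for t in 'bc':
        p,d=load(n,t);C=cloud(n,d)
        m=(C[:,:,2]>.052)&(C[:,:,2]<.072)&(np.hypot(C[:,:,0]-.482,C[:,:,1]-.325)<.06)
        q=C[m];print(n,t,rect(q),len(q),q[:,2].mean())
```

```text
7.9 [0.48065588 0.31642373 0.29200754] [-3.14126488e+00 -1.28644395e-03  2.41610405e+00]
top b (array([480.2, 324.2]), array([20.5, 84.8]), 46.3) 201 0.059668106068637684
top c (array([480.7, 325.2]), array([19.9, 85. ]), 47.2) 201 0.05993417520263136
scene b (array([482. , 325.6]), array([18.5, 88.4]), 48.5) 212 0.05929489368465346
scene c (array([482.1, 325.5]), array([18.7, 86.4]), 48.9) 206 0.05912971935645046
```

Request:
{"fn": "send_rows", "kwargs": {"targets": [[0.6, 0.001, 0.009, -0.02, 0], [0.6, 0, 0, -0.05, 0], [0.6, 0, 0, -0.05, 0], [0.6, 0, 0, -0.05, 0], [0.6, 0, 0, -0.03, 0]]}}

```text
time: 8.4
tool_pos: [0.4801, 0.3206, 0.0888]
tool_rot: [-3.136, -0.002, 2.412]
contact_force: [-1.1, -0.1, -0.5]
opening: 0.0549
grip_force: 0.0
```

Request:
{"fn": "send_rows", "kwargs": {"targets": [[0.6, 0, 0, -0.02, 0], [0.6, 0, 0, 0, 0]]}}

```text
time: 8.6
tool_pos: [0.4801, 0.3205, 0.0696]
tool_rot: [-3.135, -0.003, 2.412]
contact_force: [0.4, -0.5, -0.3]
opening: 0.0549
grip_force: 0.0
```

Run:
```python
from h import *
o=observe();print(o['time'],o['tool_pos'],o['tool_rot'],o['contact_force'])
p,d=grab('scene','d')
cv2.imwrite('pics/c3.png',cv2.resize(p[130:300,370:560,::-1],None,fx=4,fy=3.5))
```

```text
8.6 [0.48014042 0.32048909 0.06958628] [-3.13493730e+00 -2.70283196e-03  2.41173205e+00] [ 0.42996836 -0.53654423 -0.3220338 ]
```

View pics/c3.png

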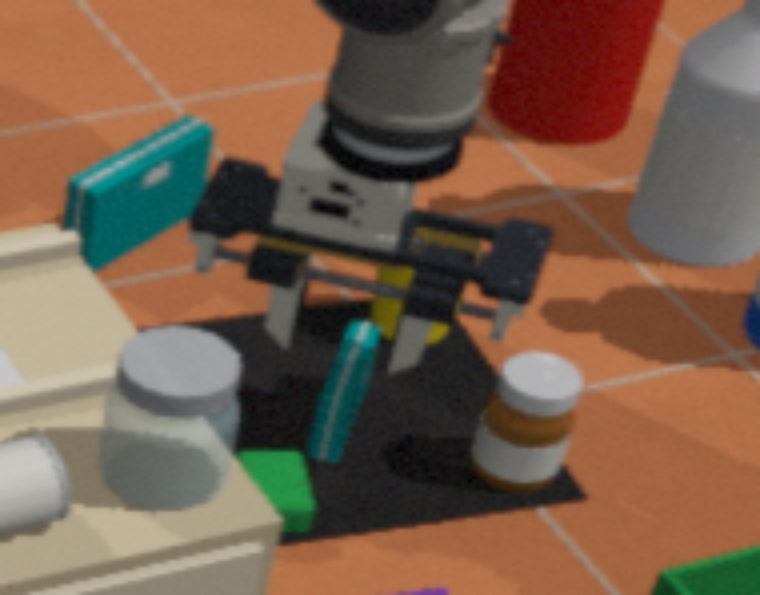

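The view shows the open fingers either side of the small teal case at (345,390), clear of the amber jar (527,430) and soap (280,490).

Request:
{"fn": "send_rows", "kwargs": {"targets": [[0.6, 0.001, 0.005, 0, 0], [0.6, 0, 0, -0.02, 0], [0.6, 0, 0, -0.012, 0], [0.6, 0, 0, -0.004, 0], [0.6, 0, 0, 0, 0]]}}

```text
time: 9.15
tool_pos: [0.4833, 0.3267, 0.0373]
tool_rot: [-3.141, -0.0, 2.412]
contact_force: [0.3, 0.3, -0.4]
opening: 0.0552
grip_force: 0.0
```

Request:
{"fn": "send_rows", "kwargs": {"targets": [[0.05, 0, 0, 0, 0], [0.05, 0, 0, 0, 0], [0.05, 0, 0, 0, 0], [0.05, 0, 0, 0, 0], [0.05, 0, 0, 0, 0]], "grip_force": 15}}

```text
time: 9.65
tool_pos: [0.4834, 0.3267, 0.0374]
tool_rot: [3.141, 0.0, 2.412]
contact_force: [0.0, -0.7, -0.2]
opening: 0.0197
grip_force: 0.0
```

Request:
{"fn": "send_rows", "kwargs": {"targets": [[0.35, -0.001, -0.001, 0, 0], [0.35, 0, 0, 0, 0], [0.35, 0, 0, -0.005, 0], [0.05, 0, 0, 0, 0], [0.05, 0, 0, 0, 0]]}}

```text
time: 10.15
tool_pos: [0.4822, 0.3255, 0.0319]
tool_rot: [-3.141, -0.0, 2.412]
contact_force: [-0.1, 0.2, -0.5]
opening: 0.0205
grip_force: 0.1
```

Request:
{"fn": "send_rows", "kwargs": {"targets": [[0.05, 0, 0, 0, 0], [0.05, 0, 0, 0, 0], [0.05, 0, 0, 0, 0]]}}

```text
time: 10.45
tool_pos: [0.4823, 0.3256, 0.0322]
tool_rot: [-3.142, -0.0, 2.412]
contact_force: [0.1, -0.5, -1.2]
opening: 0.0181
grip_force: 15.0
```

Request:
{"fn": "send_rows", "kwargs": {"targets": [[0.05, 0, 0, 0.03, 0], [0.05, 0, 0, 0.05, 0], [0.05, 0, 0, 0.05, 0], [0.05, 0, 0, 0.05, 0], [0.05, 0, 0, 0.05, 0]]}}

```text
time: 10.95
tool_pos: [0.4819, 0.3254, 0.2645]
tool_rot: [3.141, 0.0, 2.412]
contact_force: [1.0, 0.5, -1.7]
opening: 0.018
grip_force: 15.0
```

Request:
{"fn": "send_rows", "kwargs": {"targets": [[0.05, 0, 0, 0.05, 0], [0.05, 0.006, -0.044, 0, 0.07], [0.05, 0.006, -0.044, 0, 0.07], [0.05, 0.006, -0.044, 0, 0.07], [0.05, 0.006, -0.044, 0, 0.07]]}}

```text
time: 11.45
tool_pos: [0.5061, 0.1481, 0.3124]
tool_rot: [3.141, 0.0, 2.695]
contact_force: [0.6, 0.6, -0.7]
opening: 0.0178
grip_force: 15.0
```

Request:
{"fn": "send_rows", "kwargs": {"targets": [[0.05, 0.006, -0.044, 0, 0.07], [0.05, 0.006, -0.044, 0, 0.07], [0.05, 0.006, -0.044, 0, 0.07], [0.05, 0.006, -0.044, 0, 0.07], [0.05, 0.006, -0.044, 0, 0.07]]}}

```text
time: 11.95
tool_pos: [0.5361, -0.0721, 0.3124]
tool_rot: [3.141, 0.0, 3.045]
contact_force: [0.4, -1.1, -0.1]
opening: 0.0178
grip_force: 15.0
```

Request:
{"fn": "send_rows", "kwargs": {"targets": [[0.05, 0.006, -0.04, 0, 0.07], [0.05, 0.003, 0, 0, 0.03], [0.05, 0, 0, 0, 0]]}}

```text
time: 12.25
tool_pos: [0.5453, -0.111, 0.3118]
tool_rot: [3.141, -0.001, 3.14]
contact_force: [-0.6, -0.2, -0.6]
opening: 0.0179
grip_force: 15.0
```

Request:
{"fn": "send_rows", "kwargs": {"targets": [[0.05, 0, -0.005, -0.03, 0], [0.05, 0, 0, -0.03, 0], [0.05, 0, 0, 0, 0]]}}

```text
time: 12.55
tool_pos: [0.5432, -0.1132, 0.2487]
tool_rot: [3.138, -0.008, -3.141]
contact_force: [-0.2, -0.4, -0.9]
opening: 0.0181
grip_force: 15.0
```

```bash
cat > c.py <<'E'
from h import *
import sys
t=sys.argv[1]
o=observe();print(o['time'],o['tool_pos'],o['tool_rot'],o['contact_force'])
for n in('scene','top'):
    p,d=grab(n,t);C=cloud(n,d);h=cv2.cvtColor(p,cv2.COLOR_RGB2HSV)
    m=(cv2.inRange(h,(80,100,40),(100,255,255))>0)&(abs(C[:,:,0]-.546)<.08)&(abs(C[:,:,1]+.116)<.05)
    for mm,s,c in comps(m,15):
        q=C[mm];print(n,c.astype(int),len(q),'x',np.percentile(q[:,0],[2,98]),'y',np.percentile(q[:,1],[2,50,98]),'z',np.percentile(q[:,2],[2,98]))
    if n=='scene':cv2.imwrite(f'pics/cc{t}.png',cv2.resize(p[130:300,220:420,::-1],None,fx=4,fy=3.5))
E
python3 c.py e
```

```text
12.55 [ 0.54316664 -0.11319153  0.24866136] [ 3.13836517 -0.00754971 -3.14077022] [-0.19846285 -0.41158034 -0.91435864]
scene [283 231] 162 x [0.5229754  0.58481121] y [-0.11217505 -0.10856579 -0.10483667] z [0.22460762 0.27897157]
scene [278 236] 241 x [0.53706809 0.58471685] y [-0.12267683 -0.1206716  -0.11508901] z [0.223857   0.27807251]
top [369 218] 17 x [0.50230591 0.51619074] y [-0.11161651 -0.1092066  -0.10661326] z [0.27560571 0.28153967]
```

View pics/cce.png

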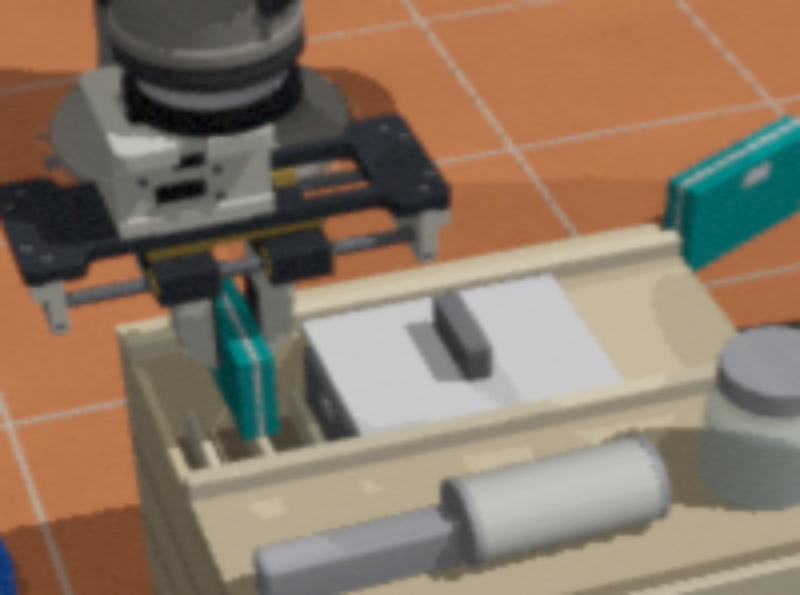

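The picture shows the case held upright between the ribs' ends, with its near end at (258,425) and the twin visible under the cover at (330,395).

Request:
{"fn": "send_rows", "kwargs": {"targets": [[0.05, 0, 0, 0.003, 0], [0.05, 0, 0, 0, 0], [0.05, 0, 0, 0, 0]]}}

```text
time: 12.95
tool_pos: [0.5458, -0.1153, 0.2566]
tool_rot: [-3.141, 0.002, -3.141]
contact_force: [-0.2, 0.1, -0.2]
opening: 0.0179
grip_force: 15.0
```

Request:
{"fn": "send_rows", "kwargs": {"targets": [[0.05, 0, 0, -0.015, 0], [0.05, 0, 0, -0.015, 0], [0.05, 0, 0, -0.015, 0], [0.05, 0, 0, 0.002, 0], [0.05, 0, 0, 0, 0]]}}

```text
time: 13.45
tool_pos: [0.5457, -0.1155, 0.2132]
tool_rot: [-3.141, 0.001, -3.142]
contact_force: [-0.2, 0.4, -0.7]
opening: 0.0177
grip_force: 15.0
```

```bash
python3 c.py f
```

```text
13.45 [ 0.54568632 -0.11551525  0.21318706] [-3.14136720e+00  9.69238249e-04 -3.14151529e+00] [-0.16022359  0.42413552 -0.67923897]
scene [283 241] 133 x [0.52213907 0.58694187] y [-0.11437292 -0.11064265 -0.10685174] z [0.21296671 0.2430816 ]
scene [277 248] 184 x [0.53934001 0.58649315] y [-0.12511107 -0.12334094 -0.11737926] z [0.19030659 0.24288666]
```

Request:
{"fn": "send_rows", "kwargs": {"targets": [[0.05, 0, 0.0005, -0.008, 0], [0.05, 0, 0, -0.007, 0], [0.05, 0, 0, -0.005, 0], [0.05, 0, 0, 0, 0]]}}

```text
time: 13.95
tool_pos: [0.5448, -0.1147, 0.1911]
tool_rot: [3.141, -0.002, -3.141]
contact_force: [-0.6, -0.7, -1.8]
opening: 0.0176
grip_force: 15.0
```

Request:
{"fn": "send_rows", "kwargs": {"targets": [[0.05, 0, 0, -0.006, 0], [0.05, 0, 0, -0.005, 0], [0.05, 0, 0, -0.002, 0], [0.05, 0, 0, 0, 0]]}}

```text
time: 14.35
tool_pos: [0.5451, -0.1148, 0.1788]
tool_rot: [3.141, -0.001, -3.141]
contact_force: [1.0, 0.4, -0.3]
opening: 0.0181
grip_force: 15.0
```

Request:
{"fn": "send_rows", "kwargs": {"targets": [[0.05, 0, 0, -0.002, 0], [0.05, 0, 0, 0, 0], [0.26, 0, 0, 0, 0], [0.26, 0, 0, 0, 0], [0.26, 0, 0, 0, 0]]}}

```text
time: 14.85
tool_pos: [0.5453, -0.1149, 0.1772]
tool_rot: [3.141, -0.0, -3.141]
contact_force: [-0.0, 0.3, -0.1]
opening: 0.0235
grip_force: 0.0
```

Request:
{"fn": "send_rows", "kwargs": {"targets": [[0.26, 0, 0, 0.01, 0], [0.26, 0, 0, 0.03, 0], [0.26, 0, 0, 0.04, 0], [0.26, 0, 0, 0.04, 0], [0.26, 0, 0, 0, 0]]}}

```text
time: 15.35
tool_pos: [0.5475, -0.1156, 0.3041]
tool_rot: [-3.138, 0.011, -3.141]
contact_force: [0.6, 0.7, 0.2]
opening: 0.0239
grip_force: 0.0
```

```bash
python3 c.py g
python3 - <<'E'
from h import *
for n in('scene','top'):
    p,d=load(n,'g');C=cloud(n,d)
    m=(C[:,:,2]>.225)&(C[:,:,2]<.25)&(np.hypot(C[:,:,0]-.547,C[:,:,1]+.005)<.04);q=C[m];print(n,'ridge',len(q),rect(q) if len(q)>3 else '',q[:,2].max())
E
```

```text
15.35 [ 0.54748984 -0.1155898   0.30406862] [-3.137614    0.01124859 -3.14123941] [0.61957099 0.65983045 0.18522249]
scene [281 246] 96 x [0.50631034 0.57908422] y [-0.1133443  -0.10981322 -0.10627847] z [0.20251735 0.20816794]
scene [274 249] 175 x [0.50643763 0.57803562] y [-0.12442347 -0.12304093 -0.11738275] z [0.17103052 0.20811788]
top [369 217] 87 x [0.50364552 0.53473327] y [-0.12325427 -0.11548752 -0.09795747] z [0.19981894 0.37694173]
scene ridge 206 (array([546.6,  -1.9]), array([15.1, 55.5]), 89.0) 0.24420280226291968
top ridge 115 (array([5.474e+02, 4.000e-01]), array([67.4, 40.9]), 43.0) 0.24786797887392997
```

View pics/ccg.png

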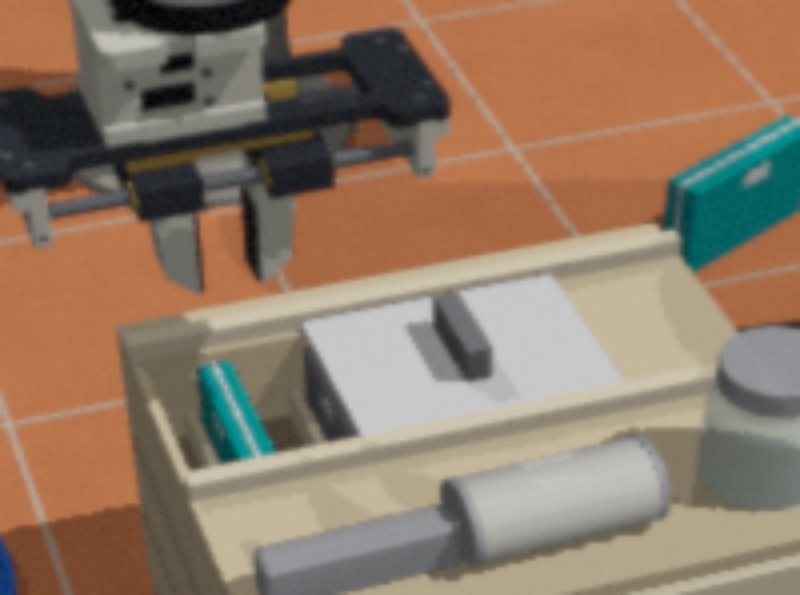

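The case is seated at (235,410) with its top at z about 0.207. The ridge stands at (462,335), and I'm moving to it now.

Request:
{"fn": "send_rows", "kwargs": {"targets": [[0.5, 0, 0.045, 0, 0], [0.5, 0, 0.045, 0, 0], [0.5, 0, 0.022, 0, 0], [0.5, 0, 0, -0.03, 0], [0.5, 0, 0, -0.03, 0]]}}

```text
time: 15.95
tool_pos: [0.545, -0.0018, 0.2359]
tool_rot: [3.142, -0.0, -3.139]
contact_force: [-0.1, -0.0, -0.4]
opening: 0.0461
grip_force: 0.0
```

Request:
{"fn": "send_rows", "kwargs": {"targets": [[0.5, 0, 0, -0.005, 0], [0.5, 0, 0, 0, 0]]}}

```text
time: 16.15
tool_pos: [0.5446, -0.0028, 0.231]
tool_rot: [3.141, -0.004, -3.142]
contact_force: [-0.4, -0.5, 0.6]
opening: 0.046
grip_force: 0.0
```

Request:
{"fn": "send_rows", "kwargs": {"targets": [[0.5, 0.001, 0, -0.008, 0], [0.5, 0, 0, 0, 0], [0.05, 0, 0, 0, 0], [0.05, 0, 0, 0, 0], [0.05, 0, 0, 0, 0]], "grip_force": 8}}

```text
time: 16.65
tool_pos: [0.5465, -0.0029, 0.2247]
tool_rot: [-3.142, 0.001, -3.141]
contact_force: [-0.2, 0.5, 0.1]
opening: 0.0265
grip_force: 0.0
```

Request:
{"fn": "send_rows", "kwargs": {"targets": [[0.05, 0, 0, 0, 0], [0.05, 0, 0, 0, 0], [0.05, 0, 0, 0, 0]]}}

```text
time: 16.95
tool_pos: [0.5464, -0.0028, 0.2245]
tool_rot: [3.141, 0.0, -3.141]
contact_force: [-0.4, 0.3, 1.2]
opening: 0.014
grip_force: 8.0
```

Gripped (14 mm). I'll slide it by about 87 mm.

Request:
{"fn": "send_rows", "kwargs": {"targets": [[0.05, 0, -0.01, 0, 0], [0.05, 0, -0.02, 0, 0], [0.05, 0, -0.02, 0, 0], [0.05, 0, -0.02, 0, 0], [0.05, 0, -0.01, 0, 0]]}}

```text
time: 17.45
tool_pos: [0.5462, -0.0846, 0.2245]
tool_rot: [-3.141, 0.0, 3.14]
contact_force: [-1.2, 1.9, 3.3]
opening: 0.0139
grip_force: 8.0
```

Request:
{"fn": "send_rows", "kwargs": {"targets": [[0.05, 0, -0.004, 0, 0], [0.05, 0, -0.002, 0, 0], [0.05, 0, 0, 0, 0]]}}

```text
time: 17.75
tool_pos: [0.5462, -0.0889, 0.2244]
tool_rot: [-3.141, -0.0, -3.141]
contact_force: [-2.1, -1.0, 4.2]
opening: 0.0137
grip_force: 8.0
```

Request:
{"fn": "send_rows", "kwargs": {"targets": [[0.05, 0, -0.001, 0, 0], [0.05, 0, -0.001, 0, 0], [0.05, 0, -0.001, 0, 0], [0.05, 0, 0, 0, 0]]}}

```text
time: 18.15
tool_pos: [0.5462, -0.089, 0.2244]
tool_rot: [3.137, -0.0, -3.14]
contact_force: [-1.6, 8.8, 5.6]
opening: 0.0138
grip_force: 8.0
```

Request:
{"fn": "send_rows", "kwargs": {"targets": [[0.4, 0, 0, 0, 0], [0.4, 0, 0, 0, 0], [0.4, 0, 0, 0, 0], [0.4, 0, 0, 0.03, 0], [0.4, 0, 0, 0.05, 0]]}}

```text
time: 18.65
tool_pos: [0.5449, -0.0917, 0.3017]
tool_rot: [3.139, -0.008, 3.142]
contact_force: [1.7, -0.3, -0.4]
opening: 0.0363
grip_force: 0.0
```

Request:
{"fn": "send_rows", "kwargs": {"targets": [[0.4, -0.03, 0.02, 0.04, 0], [0.4, -0.04, 0.02, 0.02, 0], [0.4, -0.04, 0.02, 0, 0], [0.4, -0.02, 0.03, 0, 0], [0.4, 0, 0.04, 0, 0]]}}

```text
time: 19.15
tool_pos: [0.4165, 0.0366, 0.3622]
tool_rot: [-3.141, 0.002, 3.139]
contact_force: [-0.1, 0.2, 0.2]
opening: 0.0366
grip_force: 0.0
```

Request:
{"fn": "send_rows", "kwargs": {"targets": [[0.4, 0, 0.05, 0, 0], [0.4, 0, 0.05, 0, 0], [0.4, -0.01, 0.05, 0, 0], [0.4, -0.01, 0.05, 0, 0], [0.4, 0, 0, 0, 0]]}}

```text
time: 19.65
tool_pos: [0.3972, 0.2397, 0.361]
tool_rot: [3.14, -0.001, -3.134]
contact_force: [0.5, -0.1, -0.6]
opening: 0.0366
grip_force: 0.0
```

Run:
```python
from h import *
for n in('scene','top'):
    p,d=grab(n,'h');C=cloud(n,d)
    m=(C[:,:,2]>.228)&(C[:,:,2]<.25)&(np.hypot(C[:,:,0]-.547,C[:,:,1]+.09)<.04);print(n,'ridge',rect(C[m]))
    m=(C[:,:,2]>.2135)&(C[:,:,2]<.2195)&(abs(C[:,:,0]-.547)<.045)&(abs(C[:,:,1]+.01)<.14);print('cover y',np.percentile(C[m][:,1],[1,99]))
    q=C[(abs(C[:,:,0]-.418)<.1)&(abs(C[:,:,1]+.348)<.1)&(C[:,:,2]>.034)&(C[:,:,2]<.05)];print('brush',rect(q),q[:,2].mean())
print(observe()['tool_pos'])
```

```text
scene ridge (array([546.8, -89.3]), array([52.6, 14.5]), 1.2)
cover y [-0.14868327 -0.02395838]
brush (array([ 420.8, -349.8]), array([ 52. , 144.9]), 12.5) 0.038434892198142966
top ridge (array([545. , -89.3]), array([50.6, 12.9]), 0.4)
cover y [-0.14766273  0.12087211]
brush (array([ 459.3, -339.3]), array([129.6, 145.7]), 14.5) 0.04019171078647462
[0.39854504 0.23549813 0.36100281]
```

View pics/scene_h.png

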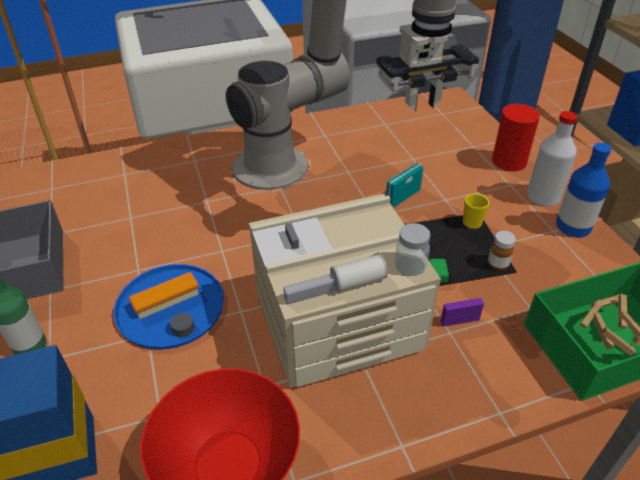

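The view shows the cover shut (ridge at (292,237)), the brush flat in the lid at (165,297) beside the tin (181,324), and the other things in place.

```bash
python3 -c "
from cell import hand_in;print(hand_in())"
```

```text
the job is handed in; nothing more can be done
None
```

I handed the job in at about 20 s: the brush lies flat, bristles down, in the lid beside the tin; the teal case is fully down in the empty slot; the cover is slid shut to its stop; and nothing else appears to have moved.

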